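# Sort three label-tape rolls back into their own dispenser stands

## Task

The three rolls of coloured label tape have been hung in the wrong dispensers: move them so that each hangs in the stand of its own colour; the empty black stand is there as a spare place on the way, and stays empty at the end. Both ends of every axle must sit right down at the bottom of their slots. Do not put a roll down on the worktop, or it rolls away, and leave the vial, the timer and the rubber stopper where they are.

Things in the scene. Friction and masses are not known exactly. Their poses are not given: they have to be found in the camera images.
- red_roll: roll of red label tape on a steel axle, 100 to 210 g: disc of diameter 84 mm, 24 mm thick between flat faces; axle of diameter 10, length 72 mm, fixed in it. Origin: centre of the roll, on the axle; y along the axle (either way same), x and z turn as it spins. Grip from above by the flat faces near the top of the rim, fingertips above the stand's cheek tops.
- yellow_roll: roll of yellow label tape on a steel axle, 100 to 210 g: disc of diameter 84 mm, 24 mm thick between flat faces; axle of diameter 10, length 72 mm, fixed in it. Origin: centre of the roll, on the axle; y along the axle (either way same), x and z turn as it spins. Grip from above by the flat faces near the top of the rim, fingertips above the stand's cheek tops.
- blue_roll: roll of blue label tape on a steel axle, 100 to 210 g: disc of diameter 84 mm, 24 mm thick between flat faces; axle of diameter 10, length 72 mm, fixed in it. Origin: centre of the roll, on the axle; y along the axle (either way same), x and z turn as it spins. Grip from above by the flat faces near the top of the rim, fingertips above the stand's cheek tops.
- red_stand: red tape stand, fixed; base 116x84x6 mm. Origin on the worktop midway between the cheeks; z up, y = axle direction (either way same). Cheeks at y = +-23.5 mm, 7 thick, tops at z 68; in each an open slot 13 wide, floor at z 51, flaring from z 58 to a 28 wide mouth. Seated roll: axle centre at z 56 above the origin, rim top z 98. 29 mm high blade at -x. Holds a roll of another colour at the start.
- yellow_stand: yellow tape stand, fixed; base 116x84x6 mm. Origin on the worktop midway between the cheeks; z up, y = axle direction (either way same). Cheeks at y = +-23.5 mm, 7 thick, tops at z 68; in each an open slot 13 wide, floor at z 51, flaring from z 58 to a 28 wide mouth. Seated roll: axle centre at z 56 above the origin, rim top z 98. 29 mm high blade at -x. Holds a roll of another colour at the start.
- blue_stand: blue tape stand, fixed; base 116x84x6 mm. Origin on the worktop midway between the cheeks; z up, y = axle direction (either way same). Cheeks at y = +-23.5 mm, 7 thick, tops at z 68; in each an open slot 13 wide, floor at z 51, flaring from z 58 to a 28 wide mouth. Seated roll: axle centre at z 56 above the origin, rim top z 98. 29 mm high blade at -x. Holds a roll of another colour at the start.
- black_stand: black tape stand, fixed; base 116x84x6 mm. Origin on the worktop midway between the cheeks; z up, y = axle direction (either way same). Cheeks at y = +-23.5 mm, 7 thick, tops at z 68; in each an open slot 13 wide, floor at z 51, flaring from z 58 to a 28 wide mouth. Seated roll: axle centre at z 56 above the origin, rim top z 98. 29 mm high blade at -x. Spare: empty at the start.
- vial: bystander: small glass vial with a black cap, 24 mm diameter, 56 mm high, standing; origin at the centre of its underside, z up
- timer: bystander: small white wedge-shaped lab timer, 41 x 62 x 52 mm; origin at the centre of its underside, z up
- stopper: bystander: dark red rubber stopper, 26 mm diameter, 26 mm high, standing; origin at the centre of its underside, z up
Things that resemble listed ones, but are neither listed nor needed, are in the scene too. What is shaped like the yellow_roll but turquoise is not meant. Leave any turquoise look-alike of the yellow_stand alone.

How it is judged:
By the outcome, as a careful person would: the job done as asked, in the order asked, and still so for the second after the job is handed in, with the robot touching nothing.
It also fails if it takes over 112 s, if anything falls off the work surface, if the arm or the gripper's body presses on something with over 40 N, if the wrist force passes 120 N, or if a joint passes its speed limit or range.

## Robot

A 6-joint arm with a two-finger parallel gripper is mounted at the origin on a cart in front of the work surface, level with it; the furniture and walls round the work are solid. World frame = base frame: x ahead of the robot, y to its left, z up, the work surface at z = 0. Lengths are in m, angles in degrees, forces in N, time in s.
With the tool pointing down it reaches from about 0.325 to 0.775 m from the base axis. Payload 5.5 kg.
Tool frame: the origin (TCP) lies at the centre of the arm's flange, where the gripper is bolted on; the fingertips stand 182 mm ahead of it and the grasp point (between the pads) lies 163 mm ahead of it; z points along the fingers, y is the line along which they close (so a half turn about z gives the same grasp; the last joint's range is limited). The gripper opens to 88 mm and grips with 3 to 60 N. Pads are 20 mm wide; open, the fingers measure 115 mm over their backs; the gripper's body (75 mm by 178 mm) begins 61 mm behind the grasp point.
Start: joints at [-78.593, 5.22, 70.514, -0, 104.267, -3.249], TCP at [0.152, -0.58, 0.405] pointing down, gripper open.
Joint ranges: [-164.24, 164.24], [-49.07, 125.15], [9.68, 141.18], [-86.29, 266.29], [3.28, 154.24], [-151.56, 151.56]. Speed limits (degrees/s): [147.25, 147.25, 172.46, 180, 180, 180].

## Interface

Orientations are given as [roll, pitch, yaw] about the fixed x, y, z axes, in that order (R = Rz(yaw) Ry(pitch) Rx(roll)).
In Python, from station import r gives the robot as it stands. The module is installed in compiled form; this text tells all that it offers. Calls block until the motion is done:
- r.reach(position, orientation): joint-space move of the TCP to a pose.
- r.servo_line(position, rotation=None, speed=0.15): straight line of the TCP; rotation=None keeps the orientation; speed is the mean speed in m/s.
- r.move_joints(angles): joint-space move.
- r.let_go() and r.grab(squeeze=None): open the fingers fully, or close them until they stop; squeeze is the grip in N (None keeps the last).
- r.wait(seconds).
- r.inverse_kinematics(position, orientation): joint angles nearest the present ones, or None.
- r.sense(): the state.
- r.snapshot(name): name is "scene" or "top"; returns a dict with "frame" (384x512x3 uint8, red, green, blue), "fx", "fy", "cx", "cy" (pixels), "dist_coeffs" ([k1, k2, p1, p2, k3] as OpenCV has them; the pictures are not rectified), "R" (3x3) and "t" (3): a world point X has camera coordinates R X + t. Camera axes: x right, y down, z forward; pixel columns grow to the right and rows downward; lengths in m; the calibration is good to about 2 mm. A picture is of the moment at which its call begins. There is no depth.
A pose or a line that the arm cannot do raises r.IKError and nothing moves.
- r.hand_in(): hands the job in; it is judged then, once.
The state is a dict: "clock": time; "joints": joint angles; "joint_vel": joint speeds; "joint_torque": joint torques, N m; "tcp_pos": TCP position; "orientation": TCP orientation; "contact_force": force on the tool from outside, world axes, zero at the start; "torque": the same for the moment, N m; "opening": finger opening in m; "gripper_force": force on a finger pad.
Only numpy, scipy, OpenCV 4.12 (cv2) and the standard library are available. Lean on these libraries where they do the work, as an engineer would, in place of code of your own. Each camera call takes 0.05 s, during which the arm holds its last target. There are 200 camera calls.

## Working session

There is one attempt and no reset: what is moved stays moved. The work goes in short steps, each a Python script; the robot and the scene stay as the last script left them, time stands still between calls to the robot, and variables do not carry over. Pictures are saved under pics/ and viewed, at most 14 in all, crops included, and the job is handed in when it is done.

```bash
mkdir -p pics
python3 - <<'E'
from station import r
import cv2,pickle
for n in("scene","top"):
    s=r.snapshot(n); pickle.dump(s,open(n+".pkl","wb")); cv2.imwrite(f"pics/{n}0.png",cv2.resize(s["frame"][:,:,::-1],(800,600),interpolation=cv2.INTER_CUBIC))
    print(n,s["fx"],s["cx"],s["cy"],s["dist_coeffs"],-s["R"].T@s["t"],s["R"])
print(r.sense())
E
```

```text
scene 475.6025969911927 249.61108198562644 189.30458921554313 [-0.17983898  0.          0.          0.          0.        ] [-0.14229226  0.63151534  1.21917676] [[-0.66629542 -0.74547017 -0.0180179 ]
 [-0.56176642  0.51769913 -0.64529536]
 [ 0.49037629 -0.41983549 -0.76372067]]
top 431.9541078185835 255.4263552454144 190.92208151237296 [0.0458032 0.        0.        0.        0.       ] [ 0.30460886 -0.00569578  1.87587755] [[-0.01786431 -0.99975177 -0.01331426]
 [-0.98776932  0.01971005 -0.15467151]
 [ 0.15489554  0.01038832 -0.98787623]]
{'clock': 0.1, 'joints': array([-7.85921831e+01,  5.26021912e+00,  7.05746817e+01, -1.65872432e-04,
        1.04267695e+02, -3.24974281e+00]), 'joint_vel': array([ 0.01647645, -0.17756822, -0.21892875, -0.02118462,  0.02806591,
       -0.00585258]), 'joint_torque': array([ 3.32504751e-03, -4.47856915e+01, -4.07570529e+01,  7.02115428e-02,
        2.84119433e-02, -1.02144963e-04]), 'tcp_pos': array([ 0.15182283, -0.58053133,  0.40360772]), 'orientation': array([-1.79897560e+02, -5.65539220e-03,  1.46575139e+01]), 'contact_force': array([ 0.4789473 , -0.24629009,  0.577154  ]), 'torque': array([0.03844201, 0.00970011, 0.00054476]), 'gripper_force': 0.0, 'opening': 0.08771676582664671}
```

View pics/scene0.png

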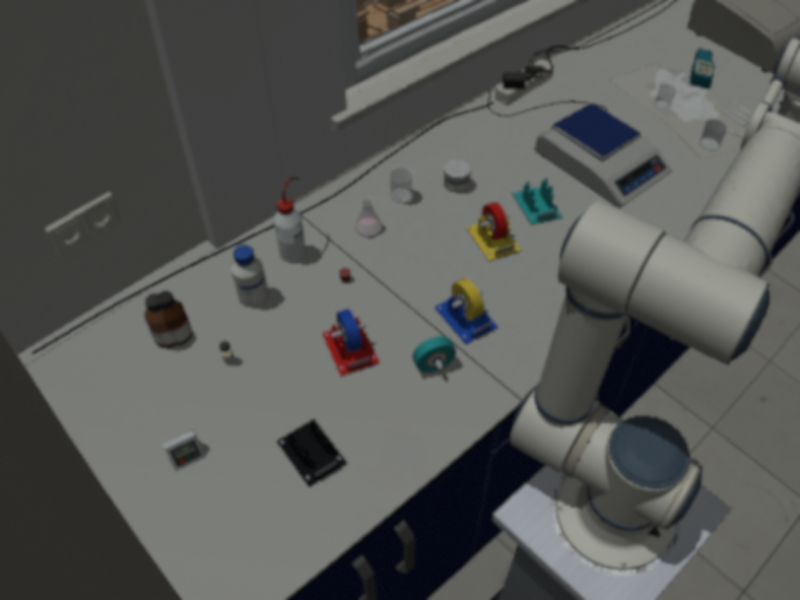

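View pics/top0.png

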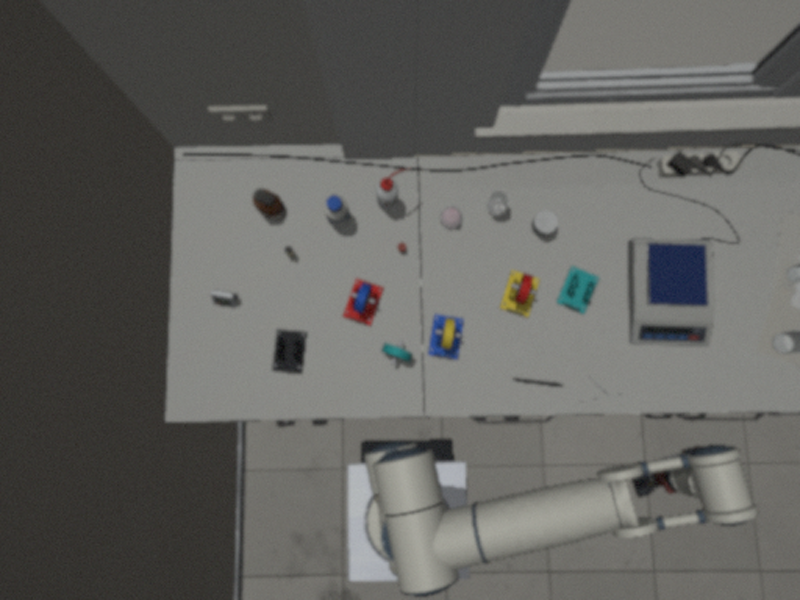

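The scene view shows, at 800x600, the blue roll in the red stand (348,340), the red roll in the yellow stand (493,228), the yellow roll in the blue stand (467,308) and the empty black stand (312,452). The turquoise roll (435,355) and turquoise stand (538,203) are the look-alikes, so I'll leave them alone. Next I'll measure each stand by colour mask and confirm in an enlarged crop.

```bash
cat > h.py <<'E'
import numpy as np,cv2,pickle
def K(s): return np.array([[s["fx"],0,s["cx"]],[0,s["fy"],s["cy"]],[0,0,1]])
def ray(s,px):
    p=cv2.undistortPoints(np.array(px,float).reshape(-1,1,2),K(s),np.array(s["dist_coeffs"])).reshape(-1,2)
    return -s["R"].T@s["t"], np.c_[p,np.ones(len(p))]@s["R"]
def plane(s,px,z):
    c,d=ray(s,px); return c+d*((z-c[2])/d[:,2])[:,None]
def proj(s,X):
    return cv2.projectPoints(np.array(X,float).reshape(-1,3),cv2.Rodrigues(s["R"])[0],s["t"],K(s),np.array(s["dist_coeffs"]))[0].reshape(-1,2)
def tri(a,pa,b,pb):
    c1,d1=ray(a,[pa]);c2,d2=ray(b,[pb]);A=np.c_[d1[0],-d2[0]];q=np.linalg.lstsq(A,c2-c1,rcond=None)[0]
    x,y=c1+q[0]*d1[0],c2+q[1]*d2[0];return (x+y)/2,np.linalg.norm(x-y)
def mask(s,col):
    h=cv2.cvtColor(s["frame"],cv2.COLOR_RGB2HSV);H,S,V=[h[...,i].astype(int) for i in range(3)]
    if col=="black": return (V<60).astype(np.uint8)
    sat=(S>110)&(V>50)
    return (sat&{"red":(H<8)|(H>172),"yellow":(H>20)&(H<35),"blue":(H>108)&(H<128)}[col]).astype(np.uint8)
def blobs(s,col,box,amin=15):
    x0,y0,x1,y1=box;m=np.zeros(s["frame"].shape[:2],np.uint8);m[y0:y1,x0:x1]=mask(s,col)[y0:y1,x0:x1]
    return m
E
python3 - <<'E'
from h import *
S={n:pickle.load(open(n+".pkl","rb")) for n in("scene","top")}
k=.64
C={"scene":{"red":(350,342),"yellow":(493,230),"blue":(467,308),"black":(312,452)},"top":{"red":(364,302),"yellow":(520,294),"blue":(446,336),"black":(290,352)}}
held={"red":"blue","yellow":"red","blue":"yellow"}
rows=[]
for n,s in S.items():
    row=[]
    for c,(u,v) in C[n].items():
        u,v=int(u*k),int(v*k);b=(u-24,v-24,u+24,v+24)
        m=blobs(s,c,b); r=cv2.minAreaRect(cv2.findNonZero(m)); q=cv2.boxPoints(r)
        P=plane(s,q,.006); 
        print(n,c,m.sum(),np.round(P[:,:2].mean(0),4),"sides",np.round([np.linalg.norm(P[1]-P[0]),np.linalg.norm(P[2]-P[1])],3),np.round(np.degrees(np.arctan2(*(P[1]-P[0])[1::-1])),1))
        if c in held:
            m2=blobs(s,held[c],b);n_,l,st,ce=cv2.connectedComponentsWithStats(m2);i=1+st[1:,4].argmax();print("   roll",st[i],ce[i])
        row.append(cv2.resize(s["frame"][v-24:v+24,u-24:u+24,::-1],(200,200),interpolation=cv2.INTER_CUBIC))
    rows.append(np.hstack(row))
cv2.imwrite("pics/crops.png",np.clip(np.vstack(rows)*1.4,0,255).astype(np.uint8))
E
```

```text
scene red 456 [0.5926 0.1138] sides [0.085 0.127] -102.4
   roll [216 198  15  25 204] [223.54901961 209.73039216]
scene yellow 359 [ 0.6079 -0.3237] sides [0.089 0.139] -88.7
   roll [309 130  16  22 187] [317.81283422 139.47058824]
scene blue 442 [ 0.4885 -0.1106] sides [0.084 0.134] -81.3
   roll [290 179  19  25 250] [300.44 189.88]
scene black 954 [0.4555 0.3206] sides [0.083 0.119] -90.8
top red 236 [0.5921 0.1171] sides [0.111 0.078] -19.9
   roll [227 182  10  17 100] [231.32 190.09]
top yellow 258 [ 0.6071 -0.3212] sides [0.11  0.078] -20.4
   roll [331 176   9  18 102] [335.3627451  184.76470588]
top blue 234 [ 0.4895 -0.112 ] sides [0.108 0.078] -10.9
   roll [283 205   8  18  96] [286.65625    213.48958333]
top black 401 [0.4566 0.3214] sides [0.106 0.077] -7.5
```

View pics/crops.png

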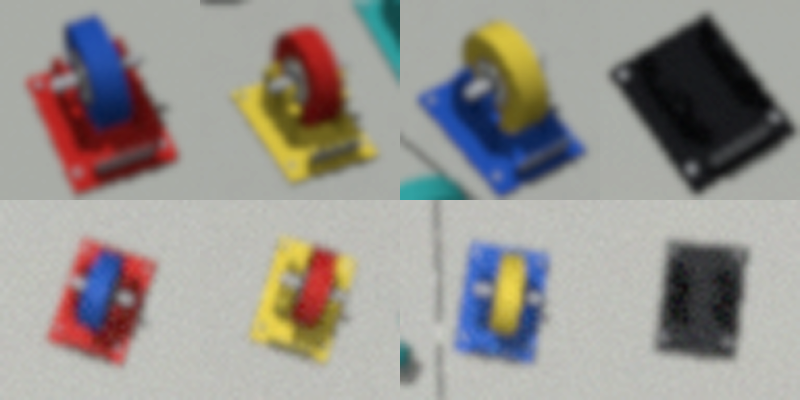

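The crops confirm the picks: coloured stands with the wrong rolls in them, the empty black stand, and base positions from the two views within 3 mm of each other. Next I'll get the roll centres, then move blue to black as the first transfer.

```bash
cat >> h.py <<'E'
# stand: x,y,angle of stand x axis
ST={"red":(.5924,.1155,-20),"yellow":(.6075,-.3225,-20.4),"blue":(.489,-.1113,-10.5),"black":(.456,.321,-7.5)}
E
python3 - <<'E'
from h import *
S={n:pickle.load(open(n+".pkl","rb")) for n in("scene","top")};a,b=S["scene"],S["top"]
for st,pa,pb in(("red",(223.55,209.73),(231.32,190.09)),("yellow",(317.8,139.5),(335.36,184.76)),("blue",(300.44,189.88),(286.66,213.5))):
    x,y,t=ST[st];t=np.radians(t);R=np.array([[np.cos(t),np.sin(t)],[-np.sin(t),np.cos(t)]])
    X,e=tri(a,pa,b,pb);P=plane(b,[pb],.06)[0]
    print(st,X.round(4),e.round(4),"top60",P.round(4),"in stand frame",(R@(P[:2]-[x,y])).round(4),(R@(X[:2]-[x,y])).round(4))
    # base outline from the red corners reprojected: angle of roll blob
from station import r
for n,(x,y,t) in ST.items():
    for z in(.254,.39): print(n,z,np.round(r.inverse_kinematics([x,y,z],[180,0,t+180]),0))
E
```

```text
red [0.5917 0.1137 0.0684] 0.005 top60 [0.595 0.116 0.06 ] in stand frame [0.0022 0.0013] [-0.     -0.0019]
yellow [ 0.6062 -0.326   0.0687] 0.0035 top60 [ 0.609  -0.3266  0.06  ] in stand frame [ 0.0029 -0.0033] [-0.     -0.0038]
blue [ 0.488  -0.1173  0.0674] 0.004 top60 [ 0.4904 -0.1165  0.06  ] in stand frame [ 0.0023 -0.0049] [ 0.0001 -0.0061]
red 0.254 [  8.   7.  84.   0.  89. -62.]
red 0.39 [  8.   6.  72.   0. 103. -62.]
yellow 0.254 [ -31.   20.   69.    0.   91. -100.]
yellow 0.39 [ -31.   19.   56.    0.  105. -100.]
blue 0.254 [-17.  -9. 100.   0.  89. -96.]
blue 0.39 [-17. -10.  87.   0. 103. -96.]
black 0.254 [ 32.   0.  91.   0.  89. -51.]
black 0.39 [ 32.  -1.  79.   0. 103. -51.]
```

```bash
cat > mv.py <<'E'
from station import r
from h import *
HI,LO=.385,.254
def F(): return np.linalg.norm(r.sense()["contact_force"])
def pick(st,off=0):
    """off: roll centre along the stand's y axis"""
    x,y,t=ST[st];p=[x-off*np.sin(np.radians(t)),y+off*np.cos(np.radians(t))]
    r.reach(p+[HI],[180,0,t+180]); r.servo_line(p+[LO],speed=.12)
    r.grab(25); f0=r.sense()["contact_force"]; r.servo_line(p+[HI],speed=.12)
    s=r.sense(); print("picked",st,"open",s["opening"],"grip",s["gripper_force"],"F",s["contact_force"].round(2),"t",s["clock"])
def lower(st,zs=(.275,.266,.262,.258,.2545),dx=0,dy=0):
    x,y,t=ST[st];c,s_=np.cos(np.radians(t)),np.sin(np.radians(t))
    p=[x+dx*c-dy*s_,y+dx*s_+dy*c]
    r.reach(p+[HI],[180,0,t+180]); f0=r.sense()["contact_force"]
    for i,z in enumerate(zs):
        r.servo_line(p+[z],speed=.1 if i==0 else .03); s=r.sense(); f=s["contact_force"]-f0
        print(" z",z,s["tcp_pos"][2].round(4),"dF",f.round(1),"open",s["opening"].round(4))
        if np.linalg.norm(f)>15: print(" stop"); return False
    return True
def leave(st):
    r.let_go(); q=r.sense()["tcp_pos"]; r.servo_line([q[0],q[1],HI],speed=.12); print("left",st,r.sense()["clock"])
def snap(tag,at=None):
    for n in("scene","top"):
        s=r.snapshot(n);pickle.dump(s,open(f"{tag}_{n}.pkl","wb"))
E
python3 - <<'E'
from mv import *
pick("red",0); 
x,y,t=ST["black"];r.reach([x,y,HI],[180,0,t+180]);r.servo_line([x,y,.32],speed=.12);snap("a");print(r.sense()["tcp_pos"])
s,u=[pickle.load(open(f"a_{n}.pkl","rb")) for n in("scene","top")]
im=[]
for q in(s,u):
    px=proj(q,[x,y,.1])[0].astype(int);print(px);im.append(cv2.resize(q["frame"][px[1]-45:px[1]+45,px[0]-45:px[0]+45,::-1],(400,400),interpolation=cv2.INTER_CUBIC))
cv2.imwrite("pics/a.png",np.hstack(im))
E
```

```text
picked red open 0.02385457484189132 grip 24.999703466892242 F [ 0.25  0.36 -2.32] t 6.4833
[0.45628335 0.32101677 0.3214458 ]
[195 272]
[181 222]
```

View pics/a.png

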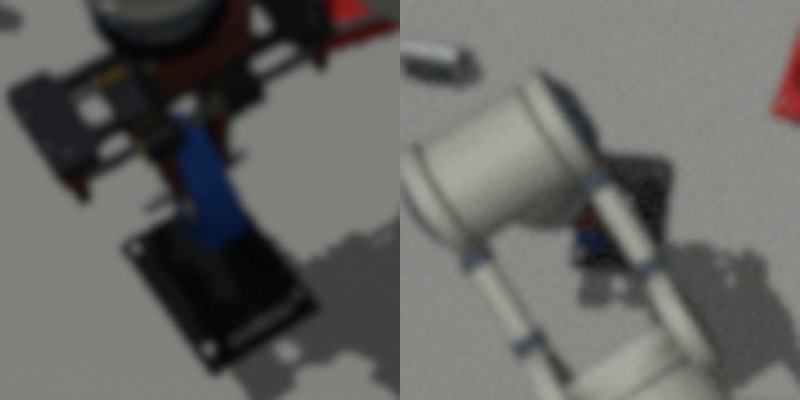

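The blue roll is held upright over the black stand, in the left view at about (210,190), with its axle level. Lowering it now.

Run:
```python
from mv import *
ok=lower("black")
print(r.sense()["tcp_pos"],ok)
if ok: leave("black"); snap("b")
```

```text
Traceback (most recent call last):
  File "mv.py", line 17, in lower
    print(" z",z,s["tcp_pos"][2].round(4),"dF",f.round(1),"open",s["opening"].round(4))
                                                                 ^^^^^^^^^^^^^^^^^^
AttributeError: 'float' object has no attribute 'round'
```

```bash
sed -i 's/s\["opening"\].round(4)/round(s["opening"],4)/' mv.py
python3 - <<'E'
from mv import *
x,y,t=ST["black"]; f0=np.array([.25,.36,-2.32])
for z in (.275,.266,.262,.258,.2545):
    r.servo_line([x,y,z],speed=.04); s=r.sense(); f=s["contact_force"]-f0
    print(z,s["tcp_pos"].round(4),f.round(1),round(s["opening"],4))
    if np.linalg.norm(f)>15: break
else:
    leave("black"); snap("b")
    ims=[]
    for n in("scene","top"):
        q=pickle.load(open(f"b_{n}.pkl","rb"));px=proj(q,[x,y,.05])[0].astype(int);ims.append(cv2.resize(q["frame"][px[1]-35:px[1]+35,px[0]-35:px[0]+35,::-1],(400,400),interpolation=cv2.INTER_CUBIC))
    cv2.imwrite("pics/b.png",np.clip(np.hstack(ims)*1.6,0,255).astype(np.uint8))
E
```

```text
0.275 [0.4561 0.3211 0.2755] [-1.3 -0.4  0.5] 0.0237
0.266 [0.4559 0.3209 0.2653] [1.  0.2 0.1] 0.0239
0.262 [0.4559 0.321  0.2616] [-0.3 -0.1  0.9] 0.0238
0.258 [0.4561 0.321  0.2579] [0.7 0.2 0.1] 0.0239
0.2545 [0.4563 0.321  0.2544] [ 4.2  0.5 -1.2] 0.024
left black 13.5583
```

View pics/b.png

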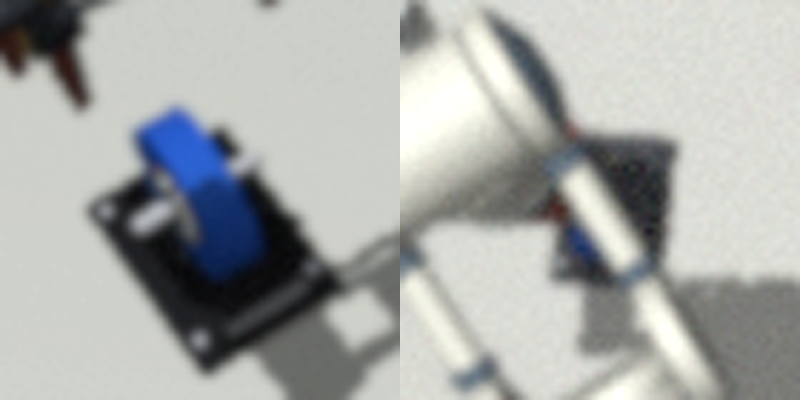

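The blue roll sits low and level in the black stand (left view, about 200,200). Next I'll move red to the red stand, yellow to the yellow stand and blue to the blue stand, stopping if any lowering meets force.

Run:
```python
from mv import *
for src,dst,off in(("yellow","red",-.0035),("blue","yellow",-.0055),("black","blue",0)):
    pick(src,off)
    if r.sense()["opening"]<.02: print("missed");break
    if not lower(dst): break
    leave(dst)
else:
    r.reach([.152,-.58,.405],[180,0,14.66]); snap("c"); print(r.sense()["clock"])
    ims=[]
    for n,h in(("scene",24),("top",24)):
        q=pickle.load(open(f"c_{n}.pkl","rb"));row=[]
        for st in ST:
            px=proj(q,[*ST[st][:2],.04])[0].astype(int);row.append(cv2.resize(q["frame"][px[1]-h:px[1]+h,px[0]-h:px[0]+h,::-1],(200,200),interpolation=cv2.INTER_CUBIC))
        ims.append(np.hstack(row))
    cv2.imwrite("pics/c.png",np.clip(np.vstack(ims)*1.4,0,255).astype(np.uint8))
    # roll blob height check: triangulated centroids
    a,b=[pickle.load(open(f"c_{n}.pkl","rb")) for n in("scene","top")]
```

```text
picked yellow open 0.023634221136187048 grip 24.997771382331848 F [ 0.1  -0.9  -1.23] t 19.5083
 z 0.275 0.2761 dF [-0.4  0.2 -0.3] open 0.0238
 z 0.266 0.2656 dF [-0.5 -0.2  0.4] open 0.0236
 z 0.262 0.2617 dF [-1.4 -1.2  0.3] open 0.0237
 z 0.258 0.2576 dF [ 0.8  0.5 -0.3] open 0.0241
 z 0.2545 0.2543 dF [-0.6 -0.9  0.7] open 0.0237
left red 25.9833
picked blue open 0.02392762511697095 grip 24.999140202999115 F [ 0.47 -0.91 -3.  ] t 30.4667
 z 0.275 0.2762 dF [-0.3 -0.4  0.3] open 0.0239
 z 0.266 0.2655 dF [-1.3 -1.1  0.6] open 0.0235
 z 0.262 0.2616 dF [-0.2 -0.4  0.4] open 0.0237
 z 0.258 0.2575 dF [ 0.1 -0.1  0.8] open 0.0241
 z 0.2545 0.2543 dF [ 0.2 -1.5  0.6] open 0.0238
left yellow 36.2583
picked black open 0.02408445099963696 grip 24.99527156352997 F [-0.08 -0.24 -2.53] t 42.0917
 z 0.275 0.2759 dF [ 0.6 -2.   0. ] open 0.0239
 z 0.266 0.2657 dF [-0.4 -0.9 -0.6] open 0.0239
 z 0.262 0.2617 dF [-0.7 -0.7 -1.1] open 0.0234
 z 0.258 0.2577 dF [-0.1 -0.4  1. ] open 0.0238
 z 0.2545 0.2543 dF [ 2.6 -0.3  0.5] open 0.0239
left blue 48.5333
50.7083
```

View pics/c.png

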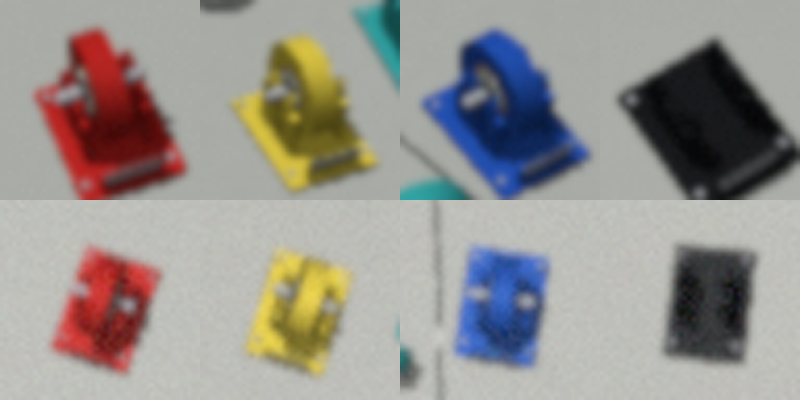

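All three colours match and the black stand is empty. One numeric check of seating before handing in: I'll triangulate the axle ends, which should be at z of about 0.056 to 0.06.

Run:
```python
from mv import *
def stub(q,P):
    u,v=proj(q,[P])[0].round().astype(int);w=5
    h=cv2.cvtColor(q["frame"],cv2.COLOR_RGB2HSV)[v-w:v+w+1,u-w:u+w+1].astype(float)
    g=np.clip(h[...,2]-h[...,1]*.9,0,None);g*=(h[...,1]<100)
    m=(g>.6*g.max());n,l,st,ce=cv2.connectedComponentsWithStats(m.astype(np.uint8))
    i=1+st[1:,4].argmax();return ce[i]+[u-w,v-w],st[i,4]
for tag in("","c_"):
    a,b=[pickle.load(open((f"{tag}{n}.pkl"),"rb")) for n in("scene","top")]
    for st in("red","yellow","blue"):
        x,y,t=ST[st];t=np.radians(t)
        for sg in(1,-1):
            P=[x-sg*.0315*np.sin(t),y+sg*.0315*np.cos(t),.057]
            (pa,na),(pb,nb)=stub(a,P),stub(b,P)
            X,e=tri(a,pa,b,pb)
            print(tag or "start",st,sg,"px off scene",(pa-proj(a,[P])[0]).round(1),na,"top",(pb-proj(b,[P])[0]).round(1),nb,"X",X.round(4),round(e,4))
```

```text
start red 1 px off scene [ 2.9 -2.4] 14 top [-2.3 -1.2] 51 X [0.5981 0.1471 0.0783] 0.0179
start red -1 px off scene [ 2.4 -0.9] 62 top [4.2 2. ] 12 X [0.5777 0.0722 0.0519] 0.0115
start yellow 1 px off scene [-4.1 -4.1] 11 top [-4.5 -1.4] 21 X [ 0.6187 -0.269   0.0924] 0.0004
start yellow -1 px off scene [ 3.  -0.6] 50 top [2.8 0.6] 47 X [ 0.594  -0.3649  0.0534] 0.0011
start blue 1 px off scene [ 2.6 -3.4] 17 top [-4.  -0.3] 31 X [ 0.4851 -0.0673  0.0952] 0.0174
start blue -1 px off scene [ 3.2 -0.7] 42 top [3.5 0.1] 44 X [ 0.4832 -0.1579  0.0483] 0.0006
c_ red 1 px off scene [ 1.8 -2.2] 14 top [-2.6 -1.3] 49 X [0.5997 0.1489 0.0769] 0.0155
c_ red -1 px off scene [ 2.3 -0.9] 64 top [4.1 2.2] 13 X [0.5768 0.0729 0.0534] 0.0123
c_ yellow 1 px off scene [-4.1 -4.1] 11 top [-4.5 -1.4] 21 X [ 0.6187 -0.269   0.0924] 0.0004
c_ yellow -1 px off scene [ 2.6 -0.8] 57 top [2.9 1.2] 44 X [ 0.5925 -0.3635  0.056 ] 0.003
c_ blue 1 px off scene [ 1.6 -2.5] 17 top [-3.9 -0.4] 33 X [ 0.4875 -0.0673  0.0885] 0.0151
c_ blue -1 px off scene [ 2.5 -1. ] 53 top [4.  0.3] 38 X [ 0.4843 -0.1586  0.0477] 0.0037
```

Those axle triangulations aren't usable: the search window picks up worktop pixels, and the untouched start picture gives the same spread. The lowering record is better evidence. Each roll went down to 0.5 mm above its original seated height with under 3 N of contact, so both axle ends were inside the slots when released, and the crops show them level. Handing in.

Run:
```python
from station import r
print(r.hand_in())
```

```text
the job is handed in; nothing more can be done
None
```

The job is handed in at about 51 s: the red, yellow and blue rolls each hang in their own stand, the black stand is empty, and I never reached for the bystanders or look-alikes; seating rests on the lowering forces and the pictures, as my axle-end measurement was not usable.

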